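# Clamp an enclosure in the drill jig

## Robot

A 6-joint arm with a two-finger parallel gripper is mounted at the origin on the work surface. World frame = base frame: x ahead of the robot, y to its left, z up, the work surface at z = 0. Lengths are in m, angles in rad, forces in N, time in s.
With the tool pointing down it reaches from about 0.275 to 0.825 m from the base axis. Payload 5.2 kg.
Tool frame: the origin (TCP) lies at the very end of the fingers, on their centre line; the grasp point (between the pads) lies env.grasp_offset behind it (env.grasp_offset is the distance from the TCP to the grasp point, in m); z points along the fingers, x is the direction in which the jaws open and shut, and the axes are right-handed (so a half turn about z gives the same grasp; the last joint's range is limited). The gripper opens to 93 mm and grips with 3 to 60 N. Pads are 15 mm wide; open, the fingers measure 128 mm over their backs; the gripper's body (75 mm by 188 mm) begins 65 mm behind the grasp point.
Start: joints at [-1.508, 0.259, 1.535, -0, 1.348, -0.203], TCP at [0.144, -0.531, 0.219] pointing down, gripper open.
Joint ranges: [-3.14, 3.14], [-0.91, 2.08], [0.19, 2.58], [-1.22, 4.36], [0.22, 2.71], [-3.12, 3.12]. Speed limits (rad/s): [2.57, 2.57, 3.14, 3.14, 3.14, 3.14].

## Interface

Orientations are given as a unit quaternion [w, x, y, z].
In Python, from cell import sensors, imaging, workorder, env gives the robot as it stands.
- The arm moves only by the shell command python3 -m pendant 'ROWS'. ROWS is JSON, a list that holds one entry, the list of rows, each a list of 7 numbers: the shift along the world's x, y, z in mm, then the turn, a rotation vector about the world's x, y, z in rad, then the gripper command: -1 is fully open, 1 is shut, values between are in proportion. In form: [[[x, y, z, ax, ay, az, claw], ...]]. A call has exactly 8 rows; each row shifts and turns the pose as measured when the row begins; what a row does not reach is not made up. A row lasts 1/12 s, in which the tool goes at most 41.7 mm and 7.16 degrees, less where a joint would pass 70% of its speed; a pose out of reach is approached as far as the arm can. A call is refused whole if a number of a shift passes 41.7 or a number of a turn 0.125, either way. A call with a gripper value outside its range is refused whole. The fingers move at their own pace and stop on an object; the grip force is fixed at half the most. Time passes only in rows, so rows that do not move let the fingers close, or fill a call up. It gives the time, the measured TCP pose, the force and the opening at its end, in the units of the state.
- sensors.sense(): the state, without advancing time (a new reading comes with each control period).
- imaging.capture(name): name is "side" or "top"; returns a dict with "img" (400x640x3 uint8, blue, green, red), "intrinsics" (3x3 intrinsics, pixels), "D" ([k1, k2, p1, p2, k3] as OpenCV has them; the pictures are not rectified), "position" and "rotation" of the camera in the world. Camera axes: x right, y down, z forward; pixel columns grow to the right and rows downward; lengths in m; the calibration is good to about 2 mm. A picture is of the moment at which its call begins. There is no depth.
- workorder.hand_in(): hands the job in, once; it reports no verdict.
The state is a dict: "time_s": time; "joints": joint angles; "qvel": joint speeds; "joint_efforts": joint torques, N m; "tcp_pos": TCP position; "ee_rot": TCP orientation; "contact_force": force on the tool from outside, world axes, zero at the start; "torque": the same for the moment, N m; "opening": finger opening in m.
Only numpy, scipy, OpenCV 4.12 (cv2) and the standard library are available. Lean on these libraries where they do the work, as an engineer would, in place of code of your own. Each camera call takes 0.05 s, during which the arm holds its last target. There are 200 camera calls.

## Task

Put the larger aluminium enclosure into the drill jig, lid up, between the two low rails, and slide it gently up against the rubber stop so that it sits square and the stop's brass pin is pushed in flush. Then push the toggle clamp's handle down past its dead point until it is fully home, so that the pad holds the enclosure. Do not ram the stop or force the handle, and leave the other things on the bench where they are.

Things in the scene. Friction and masses are not known exactly. Their poses are not given: they have to be found in the camera images.
- case: the larger of the two closed die-cast aluminium enclosures: 54 mm (its x) by 110 mm (its y) by 34 mm tall, about 0.2 to 0.33 kg, lid up, loose on the bench at the start. Origin: centre of its underside, z up. Turned by half a turn it is the same.
- jig: drill jig fixed to the bench: aluminium plate 130 mm (x) by 305 mm (y from -215 to +90), 12 mm thick. Origin on the bench, under the plate; z up, +y towards the stop and clamp. The enclosure lies on the plate, long side along y, between two steel rails: inner faces at x = +/-31 mm, each 12 mm wide, 6 mm tall, y from -205 to -30 mm. The nest is open at its -y end and, from y = -92 mm outwards, from above; nearer the stop the clamp overhangs it.
- nose_mean (a point): mean place of the face of the rubber stop that ends the nest, at (0, 0, 26) mm of the jig. The rubber nose is 48 mm wide, 20 mm tall; its face looks to the jig's -y. It is screwed in or out by up to 8 mm along y, differently every time, and this is not reported: find it by touch. It yields 1 mm per 3 N, over at most 6 mm. 5 to 10 N is a firm touch, above 16 N is ramming.
- pin (a joint): brass feeler pin, 7 mm thick, in the middle of the rubber nose, in m: 0 when nothing touches it (it then stands 6 mm out of the face), 0.006 when it is pushed in flush with the unloaded face, a little more while the rubber is squeezed. Its spring is very weak (about 0.1 N). The enclosure is up against the stop when the pin is flush, and should stay so.
- fence: steel bracket fixed on the jig, 64 x 12 x 28 mm, that carries the rubber nose on its -y side. Origin: centre of its underside, at (0, 28, 12) mm of the jig; same axes as the jig.
- clamp: steel toggle clamp (over-centre lever) fixed behind the stop. Origin: centre of its foot, at (0, 50, 12) mm of the jig; same axes. Two cheeks (x = +/-19 mm) overhang the stop and the nest forward to y = -46 mm, between 90 and 106 mm above the bench. Between them hang the handle and the pad's lug. More than 25 N on any of it is forcing.
- pad: white smooth round pad, 20 mm across, on a sprung lug (60 mm long with the pad) that turns with the handle. Origin: the pad's centre. Open, it stands out to y = -91 mm, 77 mm above the bench at its lowest: the enclosure slides in beneath it. Closed, it bears on the lid at about y = -20 mm with about 20 to 45 N.
- handle_hinge (a point): the handle's hinge axis (along the jig's x), at (0, -32, 98) mm of the jig.
- handle_grip (a point): point on the centre line of the handle's black rubber sleeve: a round bar 22 mm thick, 95 mm long. The sleeve's line passes 35 mm from the hinge axis; this point is 100 mm along that line, the sleeve spans 40 to 135 mm. Open, the sleeve stands about upright behind the hinge (top about 225 mm above the bench), leaning 10 degrees to +y; it is pushed from its +y side towards -y and down.
- handle (a joint): handle angle in rad: 0 open, 1.60 closed against a hard end. The sleeve swings in the jig's y-z plane; at value q it points towards -y, raised 1.74 - q rad above level (closed: 0.14), offset 35 mm to its upper / +y side. With the enclosure in, the pad touches at about 0.78; the dead point is 1.35. It takes 2 to 6 N at the sleeve. Let go before the dead point it springs back; past it, it goes home.
- small_case: bystander: smaller closed aluminium enclosure, 38 x 60 x 24 mm, near the robot. Origin: its underside or centre.
- screwdriver: bystander: screwdriver, 170 mm long, lying near the robot. Origin: its underside or centre.
- chuck_key: bystander: steel T-shaped drill chuck key, 75 mm cross bar, 16 mm tall. Origin: its underside or centre.
- dish: bystander: white plastic dish, 100 mm across, 30 mm tall. Origin: its underside or centre.
- offcut: bystander: copper-clad board offcut, 80 x 60 x 5 mm. Origin: its underside or centre.
- oil: bystander: small white oil bottle, 44 mm across, 110 mm tall. Origin: its underside or centre.
Mind the look-alikes: they are no part of the job. What is shaped like the case but red or turquoise is not meant.

How it is judged:
By the outcome, as a careful person would: the job done as asked, in the order asked, and still so for the second after the job is handed in, with the robot touching nothing.
It also fails if it takes over 64 s, if anything falls off the work surface, if the arm or the gripper's body presses on something with over 40 N, if the wrist force passes 120 N, or if a joint passes its speed limit or range.

## Working session

There is one attempt and no reset: what is moved stays moved. The work goes in short steps, Python scripts to look and compute and a shell command to move; the robot and the scene stay as the last step left them, time stands still between calls to the robot, and variables do not carry over. Pictures are saved under pics/ and viewed, about 8 in all and at most 12, crops included, and the job is handed in when it is done.

```bash
ls; mkdir -p pics; python3 - <<'E'
from cell import sensors, imaging, workorder, env
import cv2,numpy as np
s=sensors.sense();print({k:np.round(v,3) for k,v in s.items()}, env.grasp_offset)
for n in("side","top"):
    c=imaging.capture(n);cv2.imwrite(f"pics/{n}0.png",c["img"])
    print(n,c["intrinsics"],c["D"],c["position"],c["rotation"])
E
```

```text
pics
{'time_s': np.float64(0.0), 'joints': array([-1.508,  0.259,  1.536, -0.   ,  1.348, -0.203]), 'qvel': array([ 0.   ,  0.001, -0.002, -0.001, -0.   , -0.   ]), 'joint_efforts': array([ 1.0000e-03, -4.3730e+01, -2.8401e+01,  7.2000e-02,  4.1000e-02,
       -0.0000e+00]), 'tcp_pos': array([ 0.144, -0.53 ,  0.218]), 'ee_rot': array([-0.001,  0.795, -0.607, -0.001]), 'contact_force': array([0.124, 0.674, 0.856]), 'torque': array([-0.004,  0.057,  0.002]), 'opening': np.float64(0.093)} 0.0188
side [[476.66628482   0.         319.14705868]
 [  0.         476.66628482 196.54432014]
 [  0.           0.           1.        ]] [-0.00547332  0.          0.          0.          0.        ] [-0.13192025  0.83450428  1.05856526] [ 0.14150729 -0.28593107  0.86009417 -0.39806674]
top [[436.40521305   0.         322.99948234]
 [  0.         436.40521305 194.67418998]
 [  0.           0.           1.        ]] [-0.05702562  0.          0.          0.          0.        ] [ 0.30506467 -0.02763704  1.59661637] [ 0.05473838 -0.69972547  0.71002109 -0.05707911]
```

View pics/top0.png

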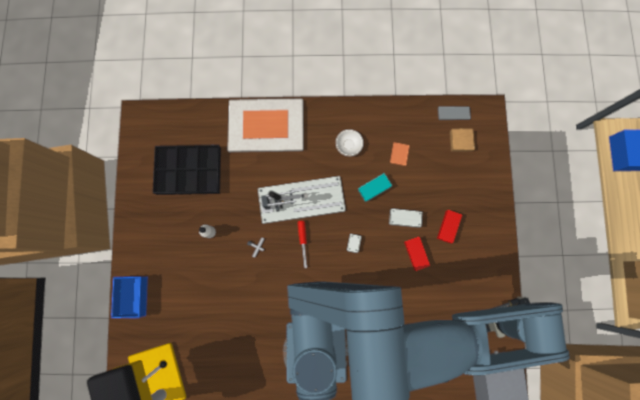

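View pics/side0.png

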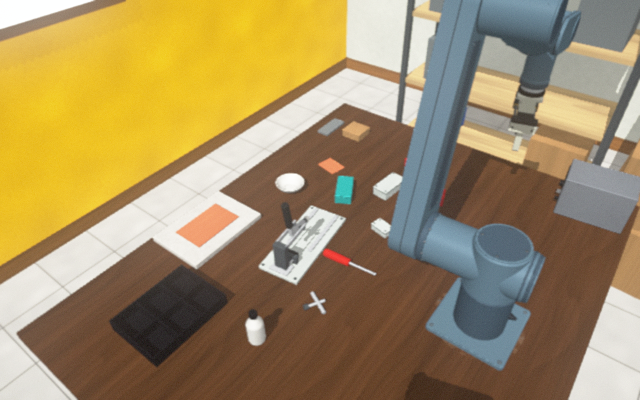

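The top view shows:
- The jig is at about (301,199). Its clamp is on the left, so jig +y points left in the image.
- Candidates for the case are the grey/white box at (406,217), the small one at (354,243), two red ones at (450,226) and (417,253), a turquoise one at (375,187) and a flat grey bar at (453,113).

I choose (406,217) and will check it in a crop.

```bash
cat > h.py <<'E'
import cv2,numpy as np
from cell import sensors, imaging
from scipy.spatial.transform import Rotation as R
def rot(q): return R.from_quat(np.roll(q,-1))
def ray(c,uv):
    p=cv2.undistortPoints(np.float64(uv).reshape(-1,1,2),c["intrinsics"],np.float64(c["D"])).reshape(-1,2)
    r=np.c_[p,np.ones(len(p))]
    return rot(c["rotation"]).apply(r)
def onplane(c,uv,z):
    d=ray(c,uv);o=np.array(c["position"]);return o+d*((z-o[2])/d[:,2])[:,None]
def proj(c,P):
    m=rot(c["rotation"]).inv();rv=m.as_rotvec();t=-m.apply(c["position"])
    return cv2.projectPoints(np.float64(P).reshape(-1,1,3),rv,t,c["intrinsics"],np.float64(c["D"]))[0].reshape(-1,2)
def state():
    s=sensors.sense();r=rot(s["ee_rot"]).as_matrix()
    print("t",round(s["time_s"],2),"tcp",np.round(1000*np.array(s["tcp_pos"]),1),"x",np.round(r[:,0],3),"z",np.round(r[:,2],3),"F",np.round(s["contact_force"],1),"op",round(1000*s["opening"],1))
    return s
E
python3 - <<'E'
from h import *
c=imaging.capture("top");im=c["img"]
def seg(box,z,name):
    x0,y0,x1,y1=box;sub=im[y0:y1,x0:x1].astype(int)
    hsv=cv2.cvtColor(im[y0:y1,x0:x1],cv2.COLOR_BGR2HSV)
    m=((hsv[...,2]>130)&(hsv[...,1]<60)).astype(np.uint8)
    m=cv2.morphologyEx(m,cv2.MORPH_CLOSE,np.ones((5,5)))
    cn=max(cv2.findContours(m,0,1)[0],key=cv2.contourArea).reshape(-1,2)+[x0,y0]
    P=onplane(c,cn,z)[:,:2]*1000
    r=cv2.minAreaRect(P.astype(np.float32));print(name,np.round(r[0],1),np.round(r[1],1),round(r[2],1));print(np.round(cv2.boxPoints(r)))
seg((380,200,432,235),.034,"case");seg((250,170,352,228),.012,"jig");seg((340,228,370,258),.024,"small")
a=cv2.resize(im[160:265,245:445],(800,420),interpolation=cv2.INTER_CUBIC)
cs=imaging.capture("side");b=cv2.resize(cs["img"][150:285,230:420],(253,180))
cv2.imwrite("pics/crop1.png",a)
E
```

```text
case [ 466.6 -330.7] [114.9  56.7] 83.4
[[ 432. -384.]
 [ 488. -391.]
 [ 501. -277.]
 [ 445. -270.]]
jig [543.   47.1] [134.4 307.2] 7.9
[[ 455.  190.]
 [ 497. -114.]
 [ 631.  -96.]
 [ 589.  208.]]
small [ 378.8 -141.9] [40.8 62.6] 77.3
[[ 344. -155.]
 [ 405. -169.]
 [ 414. -129.]
 [ 353. -115.]]
```

View pics/crop1.png

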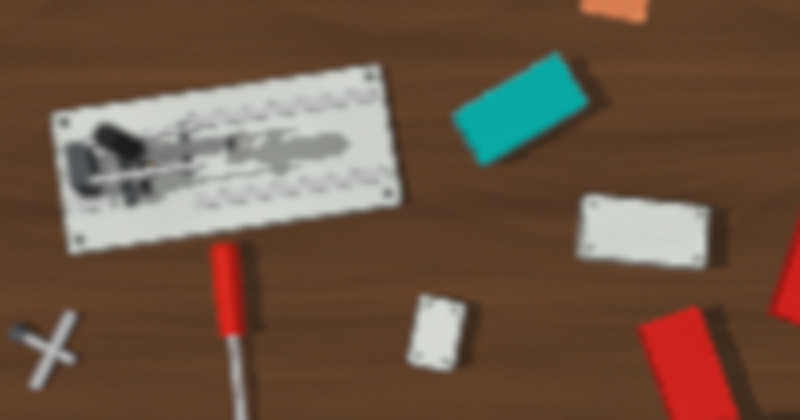

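The crop shows the two plain aluminium boxes, the larger at crop (645,232) and the smaller at (437,332). The turquoise and red boxes are decoys. The clamp is at the jig's left end, and the measured sizes match the description.

The case is at (467,-331) mm with yaw about -6.5°. The jig origin is at about (534,109) mm with yaw +7.9°. I'll set out now.

```bash
python3 -m pendant '[[[27,17,-3,0,0,0.125,-1],[27,17,-3,0,0,0.125,-1],[27,17,-3,0,0,0.125,-1],[27,17,-3,0,0,0.125,-1],[27,17,-3,0,0,0.125,-1],[27,17,-3,0,0,0.125,-1],[27,17,-3,0,0,0.125,-1],[27,17,-3,0,0,0.125,-1]]]'; python3 -c "
from h import *
state()"
```

```text
time_s: 0.87
tcp_pos: [0.3619, -0.3921, 0.1919]
ee_rot: [0.001, 0.989, -0.151, -0.001]
contact_force: [0.3, -0.9, 0.6]
opening: 0.0933
t 0.87 tcp [ 361.9 -392.1  191.9] x [ 0.954 -0.299 -0.001] z [-0.001 -0.001 -1.   ] F [ 0.3 -0.9  0.6] op 93.3
```

```bash
python3 -m pendant '[[[13.3,8.6,-9,0.0,0,0.095,-1],[13.3,8.6,-9,0,0,0.095,-1],[13.3,8.6,-9,0.073,-0.008,0,-1],[13.3,8.6,-9,0.073,-0.008,0,-1],[13.3,8.6,-9,0.073,-0.008,0,-1],[13.3,8.6,-9,0.073,-0.008,0,-1],[13.3,8.6,-9,0.073,-0.008,0,-1],[13.3,8.6,-9,0.073,-0.008,0,-1]]]'; python3 - <<'E'
from h import *
s=state()
c=imaging.capture("side");im=c["img"]
u=proj(c,[.467,-.331,.034])[0].astype(int);print(u)
x0,y0=u-[40,40]
cv2.imwrite("pics/close1.png",cv2.resize(im[max(0,y0-30):y0+80,x0-20:x0+110],(780,660))[:600])
E
```

```text
time_s: 1.53
tcp_pos: [0.4794, -0.3126, 0.1209]
ee_rot: [-0.224, 0.974, -0.04, 0.017]
contact_force: [0.7, 0.3, 0.1]
opening: 0.0928
t 1.53 tcp [ 479.4 -312.6  120.9] x [ 0.996 -0.086  0.015] z [ 0.051  0.434 -0.899] F [0.7 0.3 0.1] op 92.8
[389 182]
```

View pics/close1.png

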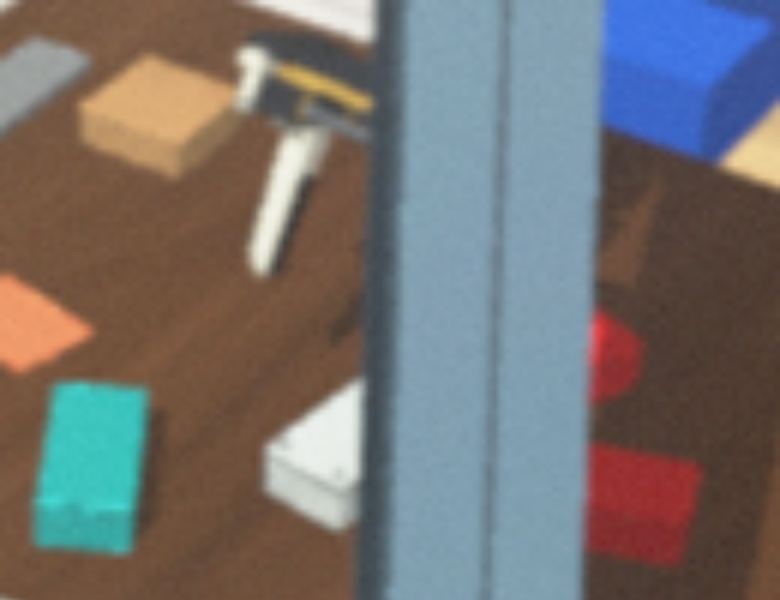

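```bash
python3 - <<'E'
from h import *
c=imaging.capture("side")
print(proj(c,[[.501,-.277,.034],[.445,-.270,.034],[.445,-.270,0]]))
print(onplane(c,[[373.3,187.6]],.034),onplane(c,[[386,199.5]],0))
c=imaging.capture("top");cv2.imwrite("pics/close2.png",cv2.resize(c["img"][170:260,340:460],(800,600),interpolation=cv2.INTER_CUBIC))
E
```

```text
[[373.01424067 186.87574617]
 [386.08816808 194.11132002]
 [385.34243084 201.8061057 ]]
[[ 0.49811009 -0.27423817  0.034     ]] [[ 0.44946706 -0.2817108   0.        ]]
```

View pics/close2.png

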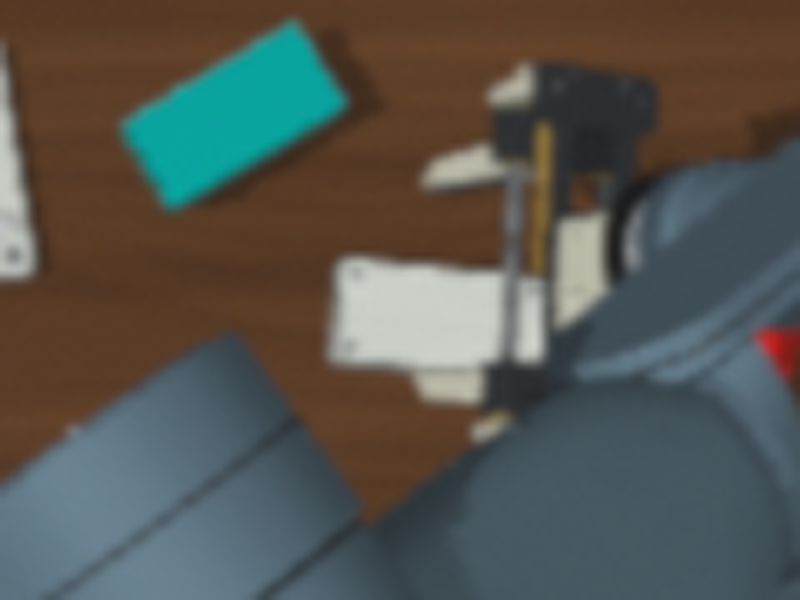

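The fingers straddle the lid, with the case's left end at crop (335,310). I'll make a small correction and go down.

```bash
python3 -m pendant '[[[-5,-6,-8,0,0.008,-0.013,-1],[-5,-5.5,-8,0,0.008,-0.013,-1],[0,0,-18,0,0,0,-1],[0,0,-18,0,0,0,-1],[0,0,-18,0,0,0,-1],[0,0,-18,0,0,0,-1],[0,0,-12,0,0,0,-1],[0,0,-9,0,0,0,-1]]]' && python3 -m pendant '[[[0,0,0,0,0,0,-1],[0,0,0,0,0,0,1],[0,0,0,0,0,0,1],[0,0,0,0,0,0,1],[0,0,0,0,0,0,1],[0,0,0,0,0,0,1],[0,0,0,0,0,0,1],[0,0,0,0,0,0,1]]]'; python3 -c "
from h import *
state()"
```

```text
time_s: 2.35
tcp_pos: [0.463, -0.3323, 0.0124]
ee_rot: [-0.209, 0.976, -0.058, 0.013]
contact_force: [-0.8, 0.0, 0.7]
opening: 0.093
time_s: 3.02
tcp_pos: [0.4631, -0.3344, 0.0152]
ee_rot: [-0.207, 0.977, -0.058, 0.014]
contact_force: [0.1, 0.0, -4.0]
opening: 0.054
t 3.02 tcp [ 463.1 -334.4   15.2] x [ 0.993 -0.119  0.003] z [ 0.051  0.402 -0.914] F [ 0.1  0.  -4. ] op 54.0
```

```bash
python3 -m pendant '[[[0,0,0,0,0,0,-1],[0,0,0,0,0,0,-1],[0,0,0,0,0,0,-1],[1,4,-2,0,0,0,-1],[1,4,-2,0,0,0,-1],[0,0,0,0,0,0,-1],[0,0,0,0,0,0,-1],[0,0,0,0,0,0,-1]]]';  python3 -c "
from h import *
state()"
```

```text
time_s: 3.68
tcp_pos: [0.4653, -0.3249, 0.0108]
ee_rot: [-0.207, 0.977, -0.058, 0.014]
contact_force: [-0.3, -0.5, 0.7]
opening: 0.0928
t 3.68 tcp [ 465.3 -324.9   10.8] x [ 0.993 -0.118  0.003] z [ 0.05   0.403 -0.914] F [-0.3 -0.5  0.7] op 92.8
```

```bash
python3 -m pendant '[[[0,0,0,0,0,0,1],[0,0,0,0,0,0,1],[0,0,0,0,0,0,1],[0,0,0,0,0,0,1],[0,0,0,0,0,0,1],[0,0,0,0,0,0,1],[0,0,0,0,0,0,1],[0,0,0,0,0,0,1]]]';  python3 -c "
from h import *
state()"
```

```text
time_s: 4.35
tcp_pos: [0.4652, -0.3252, 0.0108]
ee_rot: [-0.207, 0.977, -0.058, 0.014]
contact_force: [0.3, -0.6, -0.2]
opening: 0.0538
t 4.35 tcp [ 465.2 -325.2   10.8] x [ 0.993 -0.119  0.003] z [ 0.05   0.402 -0.914] F [ 0.3 -0.6 -0.2] op 53.8
```

```bash
python3 -m pendant '[[[0,0,12,0,0,0,1],[0,0,20,0,0,0,1],[0,0,25,0,0,0,1],[4,14,20,0,0,0.03,1],[8,27,5,0,0,0.04,1],[8,27,0,0,0,0.04,1],[8,27,0,0,0,0.04,1],[8,27,0,0,0,0.04,1]]]';  python3 -c "
from h import *
state()"
```

```text
time_s: 5.02
tcp_pos: [0.499, -0.2064, 0.0984]
ee_rot: [-0.204, 0.978, 0.033, -0.007]
contact_force: [0.6, 0.4, -2.4]
opening: 0.0538
t 5.02 tcp [ 499.  -206.4   98.4] x [0.998 0.068 0.001] z [-0.027  0.399 -0.916] F [ 0.6  0.4 -2.4] op 53.8
```

```bash
python3 -m pendant '[[[9,28,0,0,0,0.02,1],[9,28,0,0,0,0.02,1],[9,28,0,0,0,0.02,1],[9,28,0,0,0,0.01,1],[9,28,-10,0,0,0,1],[6,18,-14,0,0,0,1],[0,0,0,0,0,0,1],[0,0,0,0,0,0,1]]]';  python3 - <<'E'
from h import *
s=state()
O=np.array([534.4,109]);yj=np.array([-.137,.990]);xj=np.array([.99,.137])
d=1000*np.array(s["tcp_pos"])[:2]-O;print("jig xy",d@xj,d@yj)
c=imaging.capture("top");cv2.imwrite("pics/place1.png",cv2.resize(c["img"][150:240,240:375],(800,533),interpolation=cv2.INTER_CUBIC))
E
```

```text
time_s: 5.68
tcp_pos: [0.552, -0.035, 0.0796]
ee_rot: [-0.202, 0.976, 0.074, -0.014]
contact_force: [-0.4, -0.3, -3.3]
opening: 0.054
t 5.68 tcp [552.  -35.   79.6] x [0.989 0.15  0.004] z [-0.057  0.393 -0.918] F [-0.4 -0.3 -3.3] op 54.0
jig xy -2.320279134676845 -144.92526566762152
```

View pics/place1.png

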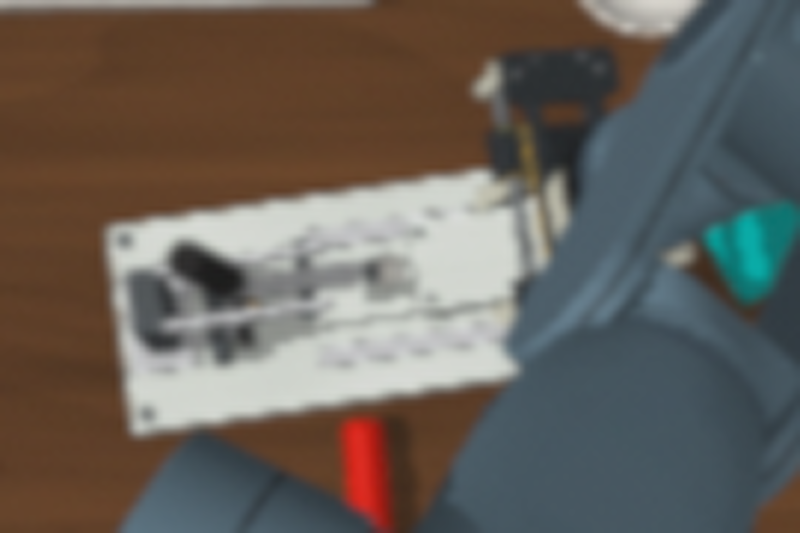

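The case is over the nest with its front edge at crop x≈420, close to the open pad at (400,275). I'll back off 10 mm, shift 3 mm laterally and go down partway.

```bash
python3 -m pendant '[[[2,-5,0,0,0,-0.01,1],[2,-5,0,0,0,0,1],[0,0,-8,0,0,0,1],[0,0,-10,0,0,0,1],[0,0,-10,0,0,0,1],[0,0,-8,0,0,0,1],[0,0,-3,0,0,0,1],[0,0,0,0,0,0,1]]]';  python3 - <<'E'
from h import *
s=state()
O=np.array([535.3,109]);yj=np.array([-.137,.990]);xj=np.array([.99,.137])
d=1000*np.array(s["tcp_pos"])[:2]-O;print("jig xy",d@xj,d@yj)
a=imaging.capture("top")["img"][165:232,250:350];a=cv2.resize(a,(600,402),interpolation=cv2.INTER_CUBIC)
c=imaging.capture("side");np.save("s.npy",c["img"])
b=cv2.resize(c["img"][170:290,255:395],(700,600),interpolation=cv2.INTER_CUBIC)
cv2.imwrite("pics/place2.png",b);cv2.imwrite("pics/place2t.png",a)
E
```

```text
time_s: 6.4
tcp_pos: [0.5562, -0.0533, 0.0374]
ee_rot: [-0.201, 0.977, 0.065, -0.011]
contact_force: [-0.9, 0.7, -3.4]
opening: 0.0539
t 6.4 tcp [556.2 -53.3  37.4] x [0.991 0.131 0.004] z [-0.048  0.392 -0.919] F [-0.9  0.7 -3.4] op 53.9
jig xy -1.5626735609052496 -163.5080197717295
```

View pics/place2.png

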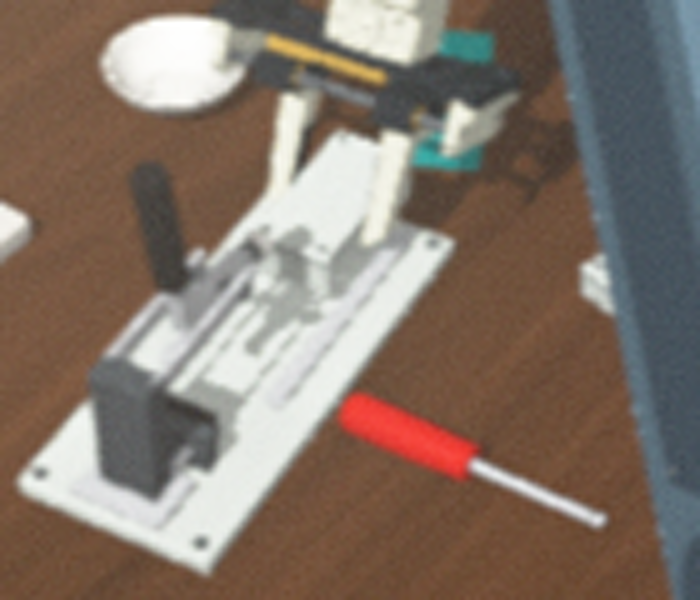

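```bash
python3 - <<'E'
from h import *
c=imaging.capture("side")
O=np.array([535.3,109]);yj=np.array([-.137,.990]);xj=np.array([.99,.137])
P=onplane(c,np.array([[20,483],[210,567],[453,240],[343,131]])/5+[255,170],.012)[:,:2]*1000
for p in P: print(p.round(1),((p-O)@xj).round(1),((p-O)@yj).round(1))
# rail (near) top edges: outer/inner
P=onplane(c,np.array([[275,405],[270,398],[398,250]])/5+[255,170],.018)[:,:2]*1000
for p in P: print("rail",((p-O)@xj).round(1),((p-O)@yj).round(1))
E
```

```text
[584.4 208. ] 62.2 91.2
[455.7 190.6] -67.7 91.7
[ 500.3 -112.7] -65.0 -214.7
[ 623.6 -158.7] 50.7 -277.1
rail -40.2 -28.6
rail -34.7 -32.1
rail -41.2 -183.7
```

The two views agree to about 1 mm laterally. I'll move forward 9 mm and lower onto the plate.

```bash
python3 -m pendant '[[[0,5,0,0,0,0.01,1],[0,4,-2,0,0,0,1],[0,0,-3,0,0,0,1],[0,0,-3,0,0,0,1],[0,0,-2,0,0,0,1],[0,0,-2,0,0,0,1],[0,0,-1,0,0,0,1],[0,0,0,0,0,0,1]]]';  python3 - <<'E'
from h import *
s=state()
O=np.array([535.3,109]);yj=np.array([-.137,.990]);xj=np.array([.99,.137])
d=1000*np.array(s["tcp_pos"])[:2]-O;print("jig xy",d@xj,d@yj)
E
```

```text
time_s: 7.22
tcp_pos: [0.5581, -0.0426, 0.0261]
ee_rot: [-0.2, 0.977, 0.072, -0.01]
contact_force: [-0.1, -0.1, -3.8]
opening: 0.0539
t 7.22 tcp [558.1 -42.6  26.1] x [0.989 0.144 0.009] z [-0.048  0.389 -0.92 ] F [-0.1 -0.1 -3.8] op 53.9
jig xy 1.8035267714660428 -153.2104218342092
```

```bash
python3 -m pendant '[[[-1,0,0,0,0.004,0,1],[-1,0,0,0,0.004,0,1],[0,0,-1,0,0,0,1],[0,0,-1,0,0,0,1],[0,0,-0.5,0,0,0,1],[0,0,-0.5,0,0,0,1],[0,0,0,0,0,0,1],[0,0,0,0,0,0,1]]]';  python3 - <<'E'
from h import *
s=state()
O=np.array([535.3,109]);yj=np.array([-.137,.990]);xj=np.array([.99,.137])
d=1000*np.array(s["tcp_pos"])[:2]-O;print("jig xy",d@xj,d@yj)
E
```

```text
time_s: 7.88
tcp_pos: [0.5563, -0.0432, 0.0232]
ee_rot: [-0.2, 0.977, 0.071, -0.014]
contact_force: [-0.1, -0.0, -3.5]
opening: 0.0537
t 7.88 tcp [556.3 -43.2  23.2] x [0.99  0.144 0.001] z [-0.055  0.389 -0.92 ] F [-0.1 -0.  -3.5] op 53.7
jig xy -0.08720549955889823 -153.53339426015145
```

Not touching yet, so I'll go lower in half-millimetre steps.

```bash
python3 -m pendant '[[[0,0,-0.5,0,0,0,1],[0,0,-0.5,0,0,0,1],[0,0,-0.5,0,0,0,1],[0,0,0,0,0,0,1],[0,0,0,0,0,0,1],[0,0,0,0,0,0,1],[0,0,0,0,0,0,1],[0,0,0,0,0,0,1]]]'
```

```text
time_s: 8.55
tcp_pos: [0.5566, -0.0432, 0.0228]
ee_rot: [-0.2, 0.977, 0.071, -0.013]
contact_force: [-1.4, -0.4, 0.3]
opening: 0.054
```

Contact: the force on the tool rose by 3.8 N, so the weight is carried. Next I release, go up and back, and shut the fingers.

```bash
python3 -m pendant '[[[0,0,0,0,0,0,-1],[0,0,0,0,0,0,-1],[0,0,0,0,0,0,-1],[0,0,0,0,0,0,-1],[0,-4,10,0,0,0,-1],[0,-4,20,0,0,0,-1],[0,-5,20,0,0,0,-1],[2,-14,5,0,0,0,-1]]]' && python3 -m pendant '[[[3,-20,0,0,0,0,1],[3,-20,0,0,0,0,1],[2,-16,0,0,0,0,1],[0,-2,-4,0,0,0,1],[0,0,0,0,0,0,1],[0,0,0,0,0,0,1],[0,0,0,0,0,0,1],[0,0,0,0,0,0,1]]]';  python3 - <<'E'
from h import *
s=state()
O=np.array([535.3,109]);yj=np.array([-.137,.990]);xj=np.array([.99,.137])
d=1000*np.array(s["tcp_pos"])[:2]-O;print("jig xy",d@xj,d@yj)
for n in("side","top"):cv2.imwrite("pics/%s3.png"%n,imaging.capture(n)["img"])
c=cv2.imread("pics/side3.png")[150:290,255:415];cv2.imwrite("pics/s3.png",cv2.resize(c,(640,560),interpolation=cv2.INTER_CUBIC))
E
```

```text
time_s: 9.22
tcp_pos: [0.5569, -0.0682, 0.0802]
ee_rot: [-0.202, 0.977, 0.071, -0.016]
contact_force: [0.6, 0.1, 0.6]
opening: 0.0926
time_s: 9.88
tcp_pos: [0.5669, -0.131, 0.0834]
ee_rot: [-0.199, 0.977, 0.072, -0.012]
contact_force: [0.4, 0.5, 0.1]
opening: 0.0437
t 9.88 tcp [ 566.9 -131.    83.4] x [0.989 0.145 0.005] z [-0.052  0.388 -0.92 ] F [0.4 0.5 0.1] op 43.7
jig xy -1.5681906348064238 -241.95304371236244
```

View pics/s3.png

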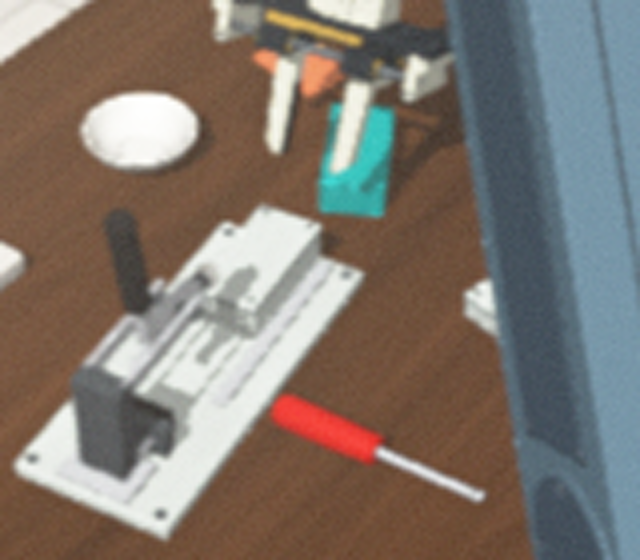

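The case lies between the rails, front end at crop (255,320), and the fingers are clear behind it. Next I go down to pushing height with the fingers shut.

```bash
python3 -m pendant '[[[1,0,-4,0,0,0,1],[0,0,-10,0,0,0,1],[0,0,-12,0,0,0,1],[0,0,-12,0,0,0,1],[0,0,-10,0,0,0,1],[0,0,-5,0,0,0,1],[0,0,-2,0,0,0,1],[0,0,0,0,0,0,1]]]';  python3 - <<'E'
from h import *
s=state()
O=np.array([535.3,109]);yj=np.array([-.137,.990]);xj=np.array([.99,.137])
d=1000*np.array(s["tcp_pos"])[:2]-O;print("jig xy",d@xj,d@yj)
E
```

```text
time_s: 10.65
tcp_pos: [0.5664, -0.128, 0.0205]
ee_rot: [-0.201, 0.977, 0.073, -0.014]
contact_force: [-0.9, 0.1, 0.7]
opening: 0.0011
t 10.65 tcp [ 566.4 -128.    20.5] x [0.989 0.148 0.002] z [-0.057  0.39  -0.919] F [-0.9  0.1  0.7] op 1.1
jig xy -1.728328488655368 -238.89456054968664
```

```bash
python3 -m pendant '[[[0,3,3,0,0,0,1],[-0.5,5,1,0,0,0,1],[-1,8,0,0,0,0,1],[-1,8,0,0,0,0,1],[-1,8,0,0,0,0,1],[-1,8,0,0,0,0,1],[-1,8,0,0,0,0,1],[-1,8,0,0,0,0,1]]]';  python3 - <<'E'
from h import *
s=state()
O=np.array([535.3,109]);yj=np.array([-.137,.990]);xj=np.array([.99,.137])
d=1000*np.array(s["tcp_pos"])[:2]-O;print("jig xy",d@xj,d@yj)
E
```

```text
time_s: 11.32
tcp_pos: [0.5607, -0.0685, 0.0268]
ee_rot: [-0.199, 0.977, 0.072, -0.012]
contact_force: [0.5, -1.4, -0.6]
opening: 0.0006
t 11.32 tcp [560.7 -68.5  26.8] x [0.989 0.146 0.005] z [-0.052  0.388 -0.92 ] F [ 0.5 -1.4 -0.6] op 0.6
jig xy 0.8310524240106396 -179.21978276508415
```

```bash
python3 -m pendant '[[[-1.5,7,-1,0,0,0,1],[-1.5,7,-1,0,0,0,1],[-1.2,6,0,0,0,0,1],[-1.2,6,0,0,0,0,1],[-0.6,4,0,0,0,0,1],[-0.6,3,0,0,0,0,1],[-0.4,3,0,0,0,0,1],[-0.3,2,0,0,0,0,1]]]';  python3 - <<'E'
from h import *
s=state()
O=np.array([535.3,109]);yj=np.array([-.137,.990]);xj=np.array([.99,.137])
d=1000*np.array(s["tcp_pos"])[:2]-O;print("jig xy",d@xj,d@yj)
E
```

```text
time_s: 11.98
tcp_pos: [0.5521, -0.0241, 0.0249]
ee_rot: [-0.199, 0.977, 0.074, -0.012]
contact_force: [-0.7, 0.1, 0.4]
opening: 0.0002
t 11.98 tcp [552.1 -24.1  24.9] x [0.989 0.149 0.005] z [-0.053  0.388 -0.92 ] F [-0.7  0.1  0.4] op 0.2
jig xy -1.6483261562228009 -134.06086833784457
```

```bash
python3 -m pendant '[[[0,1,0,0,0,0,1],[0,1,0,0,0,0,1],[0,1,0,0,0,0,1],[-0.1,1,0,0,0,0,1],[-0.2,1,0,0,0,0,1],[-0.2,1,0,0,0,0,1],[-0.2,1,0,0,0,0,1],[-0.2,1,0,0,0,0,1]]]';  python3 - <<'E'
from h import *
s=state()
O=np.array([535.3,109]);yj=np.array([-.137,.990]);xj=np.array([.99,.137])
d=1000*np.array(s["tcp_pos"])[:2]-O;print("jig xy",d@xj,d@yj)
E
```

```text
time_s: 12.65
tcp_pos: [0.5517, -0.0165, 0.0248]
ee_rot: [-0.199, 0.977, 0.073, -0.012]
contact_force: [0.1, -0.9, -0.3]
opening: 0.0002
t 12.65 tcp [551.7 -16.5  24.8] x [0.989 0.147 0.006] z [-0.052  0.387 -0.921] F [ 0.1 -0.9 -0.3] op 0.2
jig xy -1.0027559547076663 -126.50851896169637
```

```bash
python3 -m pendant '[[[-0.1,1,0,0,0,0,1],[-0.2,1,0,0,0,0,1],[-0.2,1,0,0,0,0,1],[-0.2,1,0,0,0,0,1],[-0.1,1,0,0,0,0,1],[-0.1,0.8,0,0,0,0,1],[0,0.4,0,0,0,0,1],[0,0,0,0,0,0,1]]]';  python3 - <<'E'
from h import *
s=state()
O=np.array([535.3,109]);yj=np.array([-.137,.990]);xj=np.array([.99,.137])
d=1000*np.array(s["tcp_pos"])[:2]-O;print("jig xy",d@xj,d@yj)
E
```

```text
time_s: 13.32
tcp_pos: [0.5505, -0.0094, 0.0248]
ee_rot: [-0.199, 0.977, 0.073, -0.012]
contact_force: [0.6, -0.2, 0.3]
opening: 0.0004
t 13.32 tcp [550.5  -9.4  24.8] x [0.989 0.147 0.006] z [-0.052  0.387 -0.921] F [ 0.6 -0.2  0.3] op 0.4
jig xy -1.1544692545700173 -119.2521556271354
```

```bash
python3 -m pendant '[[[-0.1,0.8,0,0,0,0,1],[-0.1,0.8,0,0,0,0,1],[-0.1,0.8,0,0,0,0,1],[-0.1,0.8,0,0,0,0,1],[-0.1,0.7,0,0,0,0,1],[-0.1,0.6,0,0,0,0,1],[0,0,0,0,0,0,1],[0,0,0,0,0,0,1]]]'
```

```text
time_s: 13.98
tcp_pos: [0.5499, -0.0045, 0.0249]
ee_rot: [-0.199, 0.977, 0.073, -0.012]
contact_force: [-0.4, -0.9, -0.6]
opening: 0.0003
```

```bash
python3 - <<'E'
from h import *
for n in("side","top"):cv2.imwrite("pics/%s4.png"%n,imaging.capture(n)["img"])
c=cv2.imread("pics/side4.png")[185:285,255:355];c=cv2.resize(c,(590,590),interpolation=cv2.INTER_CUBIC)
cv2.imwrite("pics/s4.png",c)
E
```

```text
(no output)
```

View pics/s4.png

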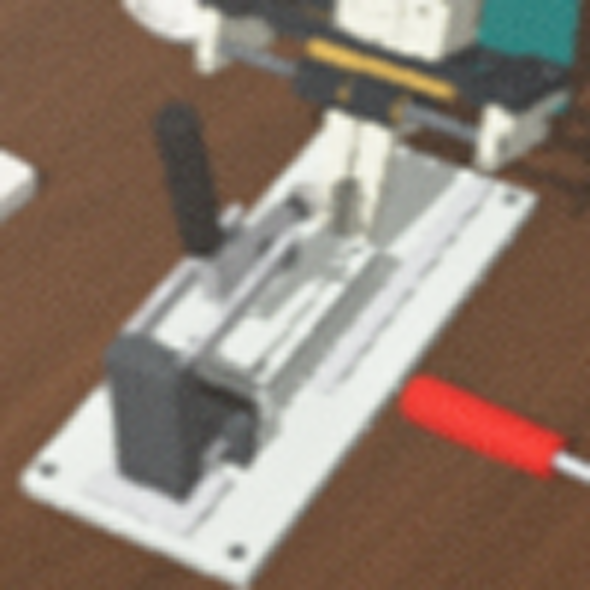

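The case, side face at crop (330,330), is now just short of the dark nose at (240,430), square between the rails and under the pad. I'll feel for the stop.

```bash
python3 -m pendant '[[[-0.1,0.6,0,0,0,0,1],[-0.1,0.6,0,0,0,0,1],[-0.1,0.6,0,0,0,0,1],[-0.1,0.6,0,0,0,0,1],[0,0.6,0,0,0,0,1],[0,0,0,0,0,0,1],[0,0,0,0,0,0,1],[0,0,0,0,0,0,1]]]'
```

```text
time_s: 14.75
tcp_pos: [0.5495, -0.0013, 0.0248]
ee_rot: [-0.199, 0.977, 0.073, -0.012]
contact_force: [1.0, -1.2, -0.9]
opening: 0.0002
```

```bash
python3 -m pendant '[[[-0.1,0.6,0,0,0,0,1],[-0.1,0.6,0,0,0,0,1],[-0.1,0.6,0,0,0,0,1],[-0.1,0.6,0,0,0,0,1],[0,0,0,0,0,0,1],[0,0,0,0,0,0,1],[0,0,0,0,0,0,1],[0,0,0,0,0,0,1]]]'
```

```text
time_s: 15.42
tcp_pos: [0.5497, 0.0002, 0.0248]
ee_rot: [-0.198, 0.977, 0.073, -0.011]
contact_force: [0.6, -2.5, 0.0]
opening: 0.0004
```

```bash
python3 -m pendant '[[[-0.1,0.6,0,0,0,0,1],[-0.1,0.6,0,0,0,0,1],[-0.1,0.6,0,0,0,0,1],[0,0,0,0,0,0,1],[0,0,0,0,0,0,1],[0,0,0,0,0,0,1],[0,0,0,0,0,0,1],[0,0,0,0,0,0,1]]]'; python3 -c "
from h import *
for i in range(4):
  imaging.capture('top');print(np.round(sensors.sense()['contact_force'],1))"
```

```text
time_s: 16.08
tcp_pos: [0.5499, 0.0007, 0.0249]
ee_rot: [-0.197, 0.978, 0.073, -0.011]
contact_force: [-0.4, -2.8, 0.3]
opening: 0.0005
[ 0.2 -3.   0.1]
[ 0.3 -2.4  0. ]
[ 0.3 -2.4  0.8]
[ 0.6 -2.7  0.7]
```

```bash
python3 -m pendant '[[[0,0,0,0,0,0,1],[0,0,0,0,0,0,1],[0,0,0,0,0,0,1],[0,0,0,0,0,0,1],[-0.1,0.7,0,0,0,0,1],[-0.1,0.8,0,0,0,0,1],[-0.1,1,0,0,0,0,1],[-0.1,1,0,0,0,0,1]]]'; python3 -c "
from h import *
for i in range(4):
  imaging.capture('top');print(np.round(sensors.sense()['contact_force'],1))"
```

```text
time_s: 16.95
tcp_pos: [0.5504, 0.0017, 0.0249]
ee_rot: [-0.194, 0.978, 0.073, -0.01]
contact_force: [-0.1, -6.6, 0.5]
opening: 0.0004
[-0.9 -6.5  0.7]
[-0.9 -6.6 -0.7]
[-0.1 -5.4  0.7]
[ 0.1 -4.7  0.9]
```

The force rose from 2.5 to 6.6 N over about 1.2 mm, which matches 3 N/mm. The case is firmly against the rubber, so the pin should be flush. I'll back off slowly, then go up.

```bash
python3 -m pendant '[[[0,-0.4,0,0,0,0,1],[0,-0.4,0,0,0,0,1],[0,-0.4,0,0,0,0,1],[0,-0.5,0,0,0,0,1],[0.1,-1,0,0,0,0,1],[0.5,-4,0,0,0,0,1],[2,-12,0,0,0,0,1],[2,-14,5,0,0,0,1]]]' && python3 -m pendant '[[[0,-3,25,0,0,0,1],[0,0,35,0,0,0,1],[0,0,35,0,0,0,1],[0,0,35,-0.11,-0.016,0,1],[0,0,35,-0.11,-0.016,0,1],[0,0,35,-0.11,-0.016,0,1],[0,0,30,-0.11,-0.016,0,1],[0,0,30,-0.11,-0.016,0,1]]]'; python3 - <<'E'
from h import *
s=state();print(np.round(s["joints"],2))
E
```

```text
time_s: 17.82
tcp_pos: [0.5522, -0.0272, 0.0294]
ee_rot: [-0.198, 0.977, 0.074, -0.013]
contact_force: [0.5, 0.1, -0.6]
opening: 0.0003
time_s: 18.48
tcp_pos: [0.5501, -0.0486, 0.2975]
ee_rot: [0.085, 0.995, 0.059, 0.006]
contact_force: [0.8, 0.6, -1.2]
opening: 0.0006
t 18.48 tcp [550.1 -48.6 297.5] x [0.993 0.119 0.003] z [ 0.023 -0.168 -0.985] F [ 0.8  0.6 -1.2] op 0.6
[-0.18  0.21  1.43 -0.16  1.46 -0.29]
```

```bash
python3 -m pendant '[[[-4,32,0,-0.1,-0.014,0.005,1],[-4,32,0,-0.1,-0.014,0.005,1],[-4,32,0,-0.1,-0.014,0.005,1],[-4,32,0,-0.1,-0.014,0.005,1],[-4,32,0,-0.1,-0.014,0.005,1],[-4,32,0,-0.1,-0.014,0.005,1],[0,25,0,0,0,0,1],[0,0,0,0,0,0,1]]]'; python3 - <<'E'
from h import *
s=state();print(np.round(s["joints"],2))
c=imaging.capture("side");cv2.imwrite("pics/s5.png",cv2.resize(c["img"][80:300,190:430],(648,594),interpolation=cv2.INTER_CUBIC))
E
```

```text
time_s: 19.15
tcp_pos: [0.5314, 0.1718, 0.3196]
ee_rot: [0.396, 0.915, 0.063, 0.055]
contact_force: [-0.7, -0.1, 0.5]
opening: 0.0006
t 19.15 tcp [531.4 171.8 319.6] x [0.986 0.158 0.05 ] z [ 0.15  -0.717 -0.681] F [-0.7 -0.1  0.5] op 0.6
[ 0.57  0.44  1.31 -0.76  1.7   0.45]
```

View pics/s5.png

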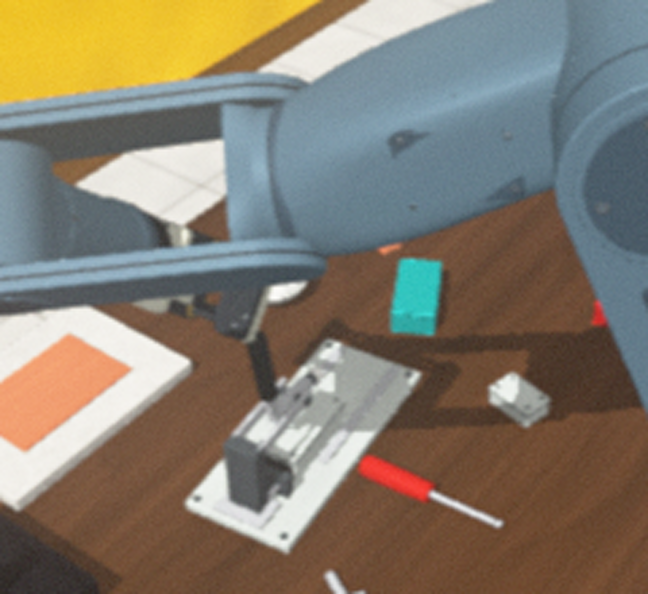

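The handle sleeve is at crop (262,365), upright, and the shut fingers are behind it on the +y side. I'll go down to about z = 190 behind the sleeve.

```bash
python3 -m pendant '[[[-1,0,-15,0,0,0,1],[-1,0,-20,0,0,0,1],[-1,0,-20,0,0,0,1],[-1,0,-20,0,0,0,1],[-1,0,-20,0,0,0,1],[0,0,-18,0,0,0,1],[0,0,-8,0,0,0,1],[0,0,0,0,0,0,1]]]'; cat >> h.py <<'E'
def jig():
    s=state();p=1000*np.array(s["tcp_pos"]);d=p[:2]-[534.5,109];e=np.radians(8.2)
    a=d@[np.cos(e),np.sin(e)];b=d@[-np.sin(e),np.cos(e)]
    print("jig",np.round([a,b,p[2]],1),"j",np.round(s["joints"],2))
E
python3 - <<'E'
from h import *
jig()
for q in np.arange(0,1.61,.2):
    a=1.74-q;n=np.array([np.sin(a),np.cos(a)]);d=np.array([-np.cos(a),np.sin(a)])
    print(round(q,2),(np.array([-32,98])+(46+7.5*abs(np.sin(np.pi/4-a)))*n+105*d).round(1))
E
```

```text
time_s: 19.87
tcp_pos: [0.5272, 0.1533, 0.1928]
ee_rot: [0.394, 0.916, 0.05, 0.05]
contact_force: [-0.0, -0.9, 0.4]
opening: 0.0007
t 19.87 tcp [527.2 153.3 192.8] x [0.99  0.131 0.052] z [ 0.131 -0.717 -0.684] F [-0.  -0.9  0.4] op 0.7
jig [ -1.   44.8 192.8] j [ 0.54  0.53  1.5  -0.75  1.5   0.64]
0.0 [ 37.1 192.7]
0.2 [ 15.9 204.5]
0.4 [ -7.4 211.6]
0.6 [-31.7 213.7]
0.8 [-55.8 210.6]
1.0 [-78.3 203. ]
1.2 [-97.5 193. ]
1.4 [-114.6  179.4]
1.6 [-128.9  162.7]
```

```bash
python3 -m pendant '[[[0.4,-3.5,0.5,0,0,0,1],[0.4,-3.5,0.5,0,0,0,1],[0.5,-3.5,1.5,0,0,0,1],[0.5,-3.5,1.5,0,0,0,1],[0.5,-3.5,2,0,0,0,1],[0.5,-3.5,2,0,0,0,1],[0.5,-3.5,2,0,0,0,1],[0.5,-3.5,1.5,0,0,0,1]]]'; python3 -c "
from h import *
jig()"
```

```text
time_s: 20.53
tcp_pos: [0.5335, 0.12, 0.2106]
ee_rot: [0.392, 0.917, 0.046, 0.053]
contact_force: [0.4, -0.1, -0.2]
opening: 0.0005
t 20.53 tcp [533.5 120.  210.6] x [0.99  0.126 0.061] z [ 0.133 -0.715 -0.686] F [ 0.4 -0.1 -0.2] op 0.5
jig [  0.6  11.1 210.6] j [ 0.49  0.48  1.53 -0.77  1.48  0.6 ]
```

```bash
python3 -m pendant '[[[0.6,-6,0,0,0,0,1],[0.6,-6,0,0,0,0,1],[0.6,-6,0,0,0,0,1],[0.6,-6,0,0,0,0,1],[0.6,-6,0,0,0,0,1],[0.6,-5,-1,0,0,0,1],[0.6,-5,-1,0,0,0,1],[0.6,-5,-1.5,0,0,0,1]]]'; python3 -c "
from h import *
jig()"
```

```text
time_s: 21.2
tcp_pos: [0.5394, 0.0706, 0.2084]
ee_rot: [0.393, 0.917, 0.046, 0.054]
contact_force: [0.3, 0.8, 0.9]
opening: 0.0002
t 21.2 tcp [539.4  70.6 208.4] x [0.99  0.127 0.063] z [ 0.136 -0.715 -0.686] F [0.3 0.8 0.9] op 0.2
jig [ -0.7 -38.7 208.4] j [ 0.41  0.44  1.6  -0.8   1.4   0.57]
```

```bash
python3 -m pendant '[[[0.7,-5,-0.3,0,0,0,1],[0.7,-5,-0.5,0,0,0,1],[0.7,-5,-0.8,0,0,0,1],[0.7,-5,-1,0,0,0,1],[0.7,-4.5,-1.5,0,0,0,1],[0.7,-4.5,-1.5,0,0,0,1],[0.7,-4,-2,0,0,0,1],[0.7,-4,-2,0,0,0,1]]]'; python3 -c "
from h import *
jig()"
```

```text
time_s: 21.87
tcp_pos: [0.5446, 0.0315, 0.198]
ee_rot: [0.391, 0.918, 0.046, 0.054]
contact_force: [-3.5, 6.0, 4.0]
opening: 0.0005
t 21.87 tcp [544.6  31.5 198. ] x [0.99  0.127 0.063] z [ 0.135 -0.713 -0.688] F [-3.5  6.   4. ] op 0.5
jig [ -1.1 -78.2 198. ] j [ 0.34  0.42  1.65 -0.83  1.33  0.56]
```

```bash
python3 -m pendant '[[[0.5,-3.8,-1.8,0,0,0,1],[0.5,-3.8,-1.8,0,0,0,1],[0.5,-3.8,-2,0,0,0,1],[0.5,-3.8,-2.2,0,0,0,1],[0.5,-3.6,-2.4,0,0,0,1],[0.5,-3.6,-2.6,0,0,0,1],[0.5,-3.4,-2.8,0,0,0,1],[0.5,-3.2,-3,0,0,0,1]]]'; python3 -c "
from h import *
jig()"
```

```text
time_s: 22.53
tcp_pos: [0.5485, 0.0028, 0.18]
ee_rot: [0.389, 0.918, 0.046, 0.056]
contact_force: [-1.1, 1.9, 1.5]
opening: 0.0004
t 22.53 tcp [548.5   2.8 180. ] x [0.989 0.129 0.067] z [ 0.139 -0.71  -0.69 ] F [-1.1  1.9  1.5] op 0.4
jig [  -1.3 -107.1  180. ] j [ 0.29  0.43  1.7  -0.86  1.26  0.57]
```

```bash
python3 -m pendant '[[[0.4,-2.8,-2.6,0,0,0,1],[0.4,-2.6,-2.6,0,0,0,1],[0.4,-2.4,-2.6,0,0,0,1],[0.4,-2.2,-2.6,0,0,0,1],[0.3,-2,-2.5,0,0,0,1],[0.3,-1.5,-2,0,0,0,1],[0.2,-1,-1.5,0,0,0,1],[0,0,0,0,0,0,1]]]'; python3 - <<'E'
from h import *
jig()
c=imaging.capture("side");cv2.imwrite("pics/s6.png",cv2.resize(c["img"][150:290,230:400],(728,600),interpolation=cv2.INTER_CUBIC))
E
```

```text
time_s: 23.2
tcp_pos: [0.5512, -0.0148, 0.1621]
ee_rot: [0.39, 0.918, 0.046, 0.056]
contact_force: [-3.4, 2.0, 3.1]
opening: 0.0002
t 23.2 tcp [551.2 -14.8 162.1] x [0.99  0.127 0.067] z [ 0.138 -0.712 -0.689] F [-3.4  2.   3.1] op 0.2
jig [  -1.1 -125.   162.1] j [ 0.26  0.44  1.73 -0.88  1.21  0.59]
```

View pics/s6.png

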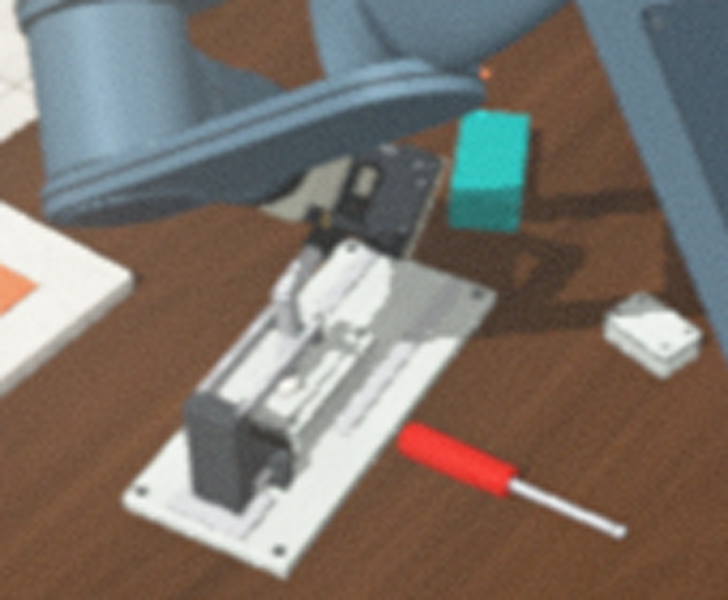

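The pad is down on the lid at crop (290,385). The handle runs forward under the fingers and is partly hidden. I'll press lightly downward to confirm the hard end.

```bash
python3 -m pendant '[[[0,-0.4,-1,0,0,0,1],[0,-0.4,-1,0,0,0,1],[0,-0.4,-1,0,0,0,1],[0,-0.3,-1,0,0,0,1],[0,-0.3,-1,0,0,0,1],[0,0,-0.5,0,0,0,1],[0,0,0,0,0,0,1],[0,0,0,0,0,0,1]]]'; python3 -c "
from h import *
jig()"
```

```text
time_s: 23.92
tcp_pos: [0.5511, -0.0146, 0.1627]
ee_rot: [0.392, 0.917, 0.044, 0.059]
contact_force: [-0.1, 1.4, 1.8]
opening: 0.0006
t 23.92 tcp [551.1 -14.6 162.7] x [0.989 0.127 0.073] z [ 0.143 -0.714 -0.686] F [-0.1  1.4  1.8] op 0.6
jig [  -1.2 -124.7  162.7] j [ 0.26  0.44  1.73 -0.89  1.21  0.6 ]
```

The tool won't go further, and z = 162.7 matches the closed geometry. It is home. I'll retreat up and away, then take a last look.

```bash
python3 -m pendant '[[[0,2,3,0,0,0,1],[0,5,8,0,0,0,1],[0,8,20,0,0,0,1],[0,10,30,0,0,0,1],[-10,15,35,0,0,0,1],[-20,20,30,0,0,0,1],[-30,20,15,0,0,0,1],[-30,20,0,0,0,0,1]]]' && python3 -m pendant '[[[-30,20,10,0,0,0,1],[-30,20,10,0,0,0,1],[-20,20,10,0,0,0,1],[-10,20,10,0,0,0,1],[0,20,0,0,0,0,1],[0,0,0,0,0,0,1],[0,0,0,0,0,0,1],[0,0,0,0,0,0,1]]]'; python3 - <<'E'
from h import *
jig()
t=imaging.capture("top")["img"][160:240,245:365];c=imaging.capture("side")["img"][185:285,250:370]
a=cv2.resize(t,(480,320),interpolation=cv2.INTER_CUBIC);b=cv2.resize(c,(480,400),interpolation=cv2.INTER_CUBIC)
t2=cv2.resize(imaging.capture("top")["img"],(320,200));s2=cv2.resize(imaging.capture("side")["img"],(320,200))
L=np.vstack([a[:280],cv2.resize(b,(480,320))]);Rr=np.vstack([t2,s2,np.zeros((200,320,3),np.uint8)])
cv2.imwrite("pics/final.png",np.hstack([L,Rr]))
E
```

```text
time_s: 24.58
tcp_pos: [0.4601, 0.086, 0.3087]
ee_rot: [0.391, 0.918, 0.042, 0.055]
contact_force: [-0.1, 1.8, -0.6]
opening: 0.0005
time_s: 25.25
tcp_pos: [0.3597, 0.1951, 0.3566]
ee_rot: [0.386, 0.92, 0.045, 0.059]
contact_force: [0.0, -0.2, 0.4]
opening: 0.0006
t 25.25 tcp [359.7 195.1 356.6] x [0.989 0.129 0.073] z [ 0.143 -0.704 -0.696] F [ 0.  -0.2  0.4] op 0.6
jig [-160.7  110.2  356.6] j [ 0.77  0.24  1.5  -0.68  1.84  0.63]
```

View pics/final.png

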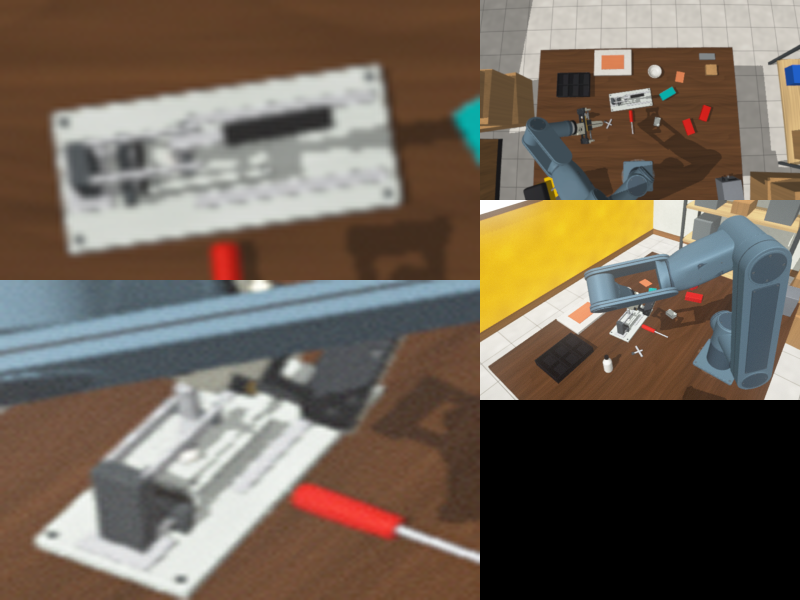

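The handle lies level towards the open end, a black bar at (225–330,125) in the top crop. The pad is on the lid and the bystanders look unmoved. One numeric check of the sleeve angle and case end, compared with the post-push picture, then I hand in.

```bash
python3 - <<'E'
from h import *
c=imaging.capture("top");im=c["img"];x0,y0=297,180
m=(cv2.cvtColor(im[180:206,297:332],cv2.COLOR_BGR2GRAY)<70).astype(np.uint8)
cn=max(cv2.findContours(m,0,1)[0],key=cv2.contourArea).reshape(-1,2)+[x0,y0]
def J(P): 
    d=P[:,:2]*1000-[534.5,109];e=np.radians(8.2);return np.c_[d@[np.cos(e),np.sin(e)],d@[-np.sin(e),np.cos(e)]].round(1)
P=J(onplane(c,cn,.15));print("sleeve jig x",P[:,0].min(),P[:,0].max(),"y",P[:,1].min(),P[:,1].max())
for q in(1.3,1.45,1.6):
    a=1.74-q;print(q,[round(-32+35*np.sin(a)-s*np.cos(a),1) for s in(40,135)])
# lid profile along the jig centreline at z=46mm, offset x=-20 (clear of handle)
e=np.radians(8.2)
ys=np.arange(-140,-80,4.)
W=np.array([[534.5-20*np.cos(e)-y*np.sin(e),109-20*np.sin(e)+y*np.cos(e),46] for y in ys])/1000
g=cv2.cvtColor(im,cv2.COLOR_BGR2GRAY);uv=proj(c,W)
print([(int(y),int(cv2.getRectSubPix(g,(1,1),tuple(map(float,u)))[0,0])) for y,u in zip(ys,uv)])
E
```

```text
sleeve jig x -10.1 5.8 y -156.0 -72.1
1.3 [np.float64(-53.3), np.float64(-139.2)]
1.45 [np.float64(-60.3), np.float64(-151.4)]
1.6 [np.float64(-66.7), np.float64(-160.8)]
[(-140, 216), (-136, 213), (-132, 194), (-128, 163), (-124, 150), (-120, 149), (-116, 149), (-112, 148), (-108, 147), (-104, 149), (-100, 156), (-96, 160), (-92, 176), (-88, 183), (-84, 171)]
```

```bash
python3 -c "
from cell import workorder,sensors
print(workorder.hand_in())"
```

```text
the job is handed in; nothing more can be done
None
```

The larger aluminium enclosure is in the drill jig, lid up, against the rubber stop and clamped. I handed the job in at about 25 s of the 64 s allowed.

**Placing:** I gripped the case across its 54 mm width, set it on the plate between the rails and released it. I then pushed it in slowly from behind with the fingers shut.

**Stop:** The push force rose from 2.5 to 6.6 N over about 1.2 mm, which matches the rubber's 3 N/mm. That is a firm touch, well short of ramming. The finger position puts the nose about 6 mm out from its mean place, inside its 8 mm range.

**Clamp:** I swung the handle through the dead point. The highest reading, taken between moves, was about 8 N, and the handle ended against its hard stop.

**Last checks:**
- The sleeve's midpoint in the top view is at jig y −114 mm, as expected for 1.60 rad (fully closed). Its visible length came out short by 5 mm at each end.
- The final picture shows the pad on the lid, and the other things on the bench look unmoved.
- The arm was clear of everything and reading about 0 N.

**Not confirmed:**
- **Pin:** I could not see it, so flush is inferred from the force.
- **Case's rear edge:** my shading check of its position after clamping was inconclusive because shadow and the handle were in the way. Squareness was only seen in the picture taken just before contact.

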